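# Hold the wipe can open by its treadle

### The job

The technician wants to drop used solvent wipes into the round steel waste can: with your fingertips, press its treadle right down so that the heavy lid swings up wide open, and finish while holding the treadle down. Work the treadle only: do not touch the lid, do not slide or tip the can, pick nothing up, and leave the things standing round it where they are.

Things in the scene. Friction and masses are not known exactly. Their poses are not given: they have to be found in the camera images.
- can: Loose round waste can, grey painted steel, weighted foot, 5 kg with lid, standing on six rubber feet 77 mm from its axis; 170 mm across, 190 mm high, 211 with lid shut. Origin: centre of its underside, on the bench; z up; own -x = front, where the treadle sticks out (lid shut, all else there is within 91 mm of the axis); +x = back, with lid hinge and push rod, to 120 mm.
- tread: Foot plate at the free, long end of the lever: steel plate with ribbed black rubber pad, 52 (along lever) x 64 (across) x 10 mm, on a 30 mm wide steel strip that runs under the can. Origin: middle of the steel plate, at rest 170 mm in front of the can's axis, 52 mm up; axes as the can's, turning with the lever. At rest the pad rises 0.09 rad to its front edge; pressed down it dips 0.075.
- tread_top (a point): Middle of the top of the tread's rubber pad, the place to press: at rest 60 mm above the bench, 169 mm in front of the can's axis; right down about 24 mm above the bench, 173 mm in front (it moves on an arc about the lever's pivot, 45 mm behind the can's axis, 20 mm above the bench).
- treadle (a joint): Lever angle, rad: 0 at rest (kept up by the lid's weight), 0.165 right down on its stop, about 36 mm of travel at the tread. Only the lid's weight resists: roughly 10 to 20 N at the tread to start, about half with the lid open; let go and it comes up again. Over about 35 N at the stop the can begins to tip.
- lid (a joint): Lid angle in rad, 0 shut, about 1.0 wide open (it goes no further and always falls shut by itself). Linked to the treadle by the push rod: lid angle = 6.06 x lever angle.
- cover: The heavy round steel lid, 182 mm across, 23 mm thick, about 0.5 kg, hinged at the back of the can (hinge line 109 mm behind the can's axis, 187 mm above the bench). Origin: centre of its underside.
- reel: Bystander: grey solder reel with two flanges, lying flat, 62 mm across, 42 mm high; origin at the centre of its underside.
- jar: Bystander: small glass jar with white cap, 58 mm across, 62 mm high; origin at the centre of its underside.
- dish: Bystander: shallow open steel parts dish 85 x 60 x 24 mm; origin at the centre of its underside.
- bottle: Bystander: white bottle with black cap, 64 mm across, 165 mm high; origin at the centre of its underside.

How it is judged:
By the outcome, as a careful person would: the job done as asked, in the order asked, and still so for the second after the job is handed in, while the arm keeps its last pose, push and grip.
It also fails if it takes over 32 s, if anything falls off the work surface, if the arm or the gripper's body presses on something with over 40 N, if the wrist force passes 120 N, or if a joint passes its speed limit or range.

### The arm

A 6-joint arm with a two-finger parallel gripper is mounted at the origin on the work surface. World frame = base frame: x ahead of the robot, y to its left, z up, the work surface at z = 0. Lengths are in m, angles in degrees, forces in N, time in s.
With the tool pointing down it reaches from about 0.4 to 0.825 m from the base axis. Payload 7 kg.
Tool frame: the origin (TCP) lies on the centre line of the jaws, within the pads' length; the fingertips stand 14 mm ahead of it and the grasp point (between the pads) lies 5 mm behind it; z points along the fingers, y is the line along which they close (so a half turn about z gives the same grasp; the last joint's range is limited). The gripper opens to 88 mm and grips with 3 to 60 N. Pads are 19 mm wide; open, the fingers measure 130 mm over their backs; the gripper's body (78 mm by 193 mm) begins 47 mm behind the grasp point.
Start: joints at [89.387, 20.546, 0.682, 0, -70.136, -16.507], TCP at [0.199, 0.645, 0.241] pointing down, gripper open.
Joint ranges: [-176.03, 176.03], [-82.01, 121.73], [-58.28, 71.71], [-173.87, 95.51], [-174.79, -0.11], [-173.66, 173.66]. Speed limits (degrees/s): [136.94, 136.94, 172.46, 180, 180, 180].

### API

Orientations are given as [roll, pitch, yaw] about the fixed x, y, z axes, in that order (R = Rz(yaw) Ry(pitch) Rx(roll)).
In Python, from plant import r gives the robot as it stands.
- The arm moves only by the tool send_rows, never from a script. Its argument "steps" is a list of rows, each an object with "dp": the shift along the tool's x, y, z in mm, a list of three; "roll": the turn about the tool's z in rad; "jaw": the opening in per cent of the stroke, from 0 (shut) to 100 (fully open). In form: [{"dp": [tx, ty, tz], "roll": roll, "jaw": jaw}, ...]. A call has 1 to 5 rows; each row is the pose to reach, as a shift and turn from the pose commanded when the call began, along the tool's axes at that moment; what a row does not reach only later rows make up. A row lasts 1/8 s, in which the tool goes at most 62.5 mm and 10.7 degrees, less where a joint would pass 70% of its speed; a pose out of reach is approached as far as the arm can. A call with a gripper value outside its range is refused whole. The fingers move at their own pace and stop on an object; "newtons" is the grip in N (left out, the last holds). Time passes only in rows, so rows that repeat a pose let the fingers close. It gives the time, the measured TCP pose, the force, the opening and the grip force at its end, in the units of the state.
- r.get_state(): the state, without advancing time (a new reading comes with each control period).
- r.capture(name): name is "scene" or "top"; returns a dict with "image" (420x560x3 uint8, blue, green, red), "K" (3x3 intrinsics, pixels), "dist" ([k1, k2, p1, p2, k3] as OpenCV has them; the pictures are not rectified), "rvec" (rotation vector, rad) and "tvec" (3), from world to camera coordinates, as OpenCV has them. Camera axes: x right, y down, z forward; pixel columns grow to the right and rows downward; lengths in m; the calibration is good to about 2 mm. A picture is of the moment at which its call begins. There is no depth.
- r.close_job(): hands the job in; it is judged then, once.
The state is a dict: "time_s": time; "joints": joint angles; "qd": joint speeds; "joint_torque": joint torques, N m; "tcp_pos": TCP position; "eef_rot": TCP orientation; "contact_force": force on the tool from outside, world axes, zero at the start; "moment": the same for the moment, N m; "gripper_width": finger opening in m; "gripper_force": force on a finger pad.
Only numpy, scipy, OpenCV 4.12 (cv2) and the standard library are available. Lean on these libraries where they do the work, as an engineer would, in place of code of your own. Each camera call takes 0.05 s, during which the arm holds its last target. There are 200 camera calls.

## Working session

There is one attempt and no reset: what is moved stays moved. The work goes in short steps, Python scripts to look and compute and a tool call to move; the robot and the scene stay as the last step left them, time stands still between calls to the robot, and variables do not carry over. Pictures are saved under pics/ and viewed, at most 10 in all, crops included, and the job is handed in when it is done.

Besides the shell and the picture viewer there is one more tool, called after "Request:" in YAML: its name, and indented under it one key for each argument. send_rows: Moves the arm, as the interface text tells. Its arguments: {"type":"object","properties":{"steps":{"type":"array","items":{"type":"object","properties":{"dp":{"type":"array","items":{"type":"number"}},"roll":{"type":"number"},"jaw":{"type":"number"}}}},"newtons":{"type":"number"}},"required":["steps"]}

```bash
mkdir -p pics; ls
python3 - <<'E'
from plant import r
import cv2,pickle
s=r.get_state()
for k in ("time_s","tcp_pos","eef_rot","contact_force","gripper_width"): print(k,s[k])
d={}
for n in ("scene","top"):
    c=r.capture(n); d[n]=c; cv2.imwrite(f"pics/{n}1.png",c["image"])
    print(n,c["K"],c["rvec"],c["tvec"],c["dist"])
pickle.dump(d,open("cap1.pkl","wb"))
E
```

```text
pics
time_s 0.0
tcp_pos [0.19861368 0.64464497 0.23962132]
eef_rot [ 1.79905827e+02 -7.71865285e-03 -1.71290064e+01]
contact_force [ 0.21428432 -0.16659996 -0.29486251]
gripper_width 0.08778505440445965
scene [[539.63545448   0.         281.43836786]
 [  0.         539.63545448 222.46764501]
 [  0.           0.           1.        ]] [ 1.36990376  2.42953961 -0.65871692] [ 0.24779394 -0.38659926  1.34670582] [-0.1118778  0.         0.         0.         0.       ]
top [[463.56842334   0.         272.10036179]
 [  0.         463.56842334 201.05116549]
 [  0.           0.           1.        ]] [ 2.14381973 -2.08739972  0.20527558] [0.02654274 0.59723955 0.84913975] [-0.0451761  0.         0.         0.         0.       ]
```

View pics/scene1.png

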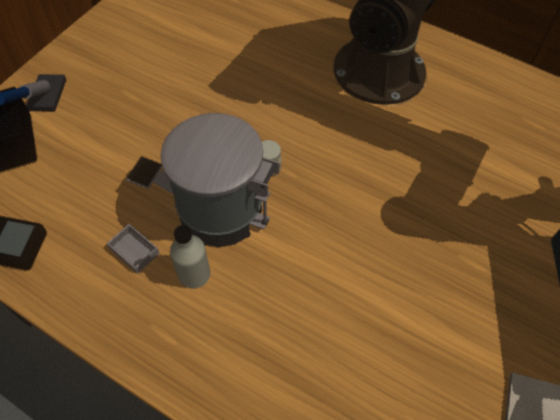

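View pics/top1.png

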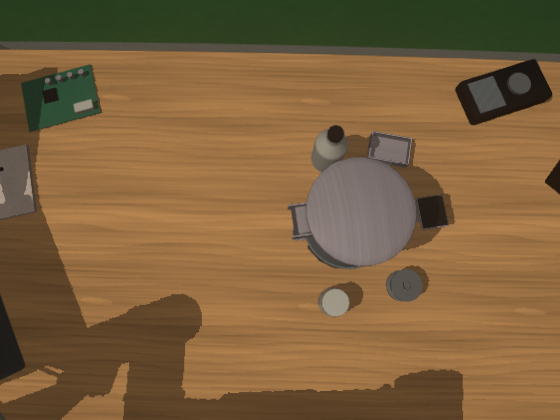

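The can's lid is at top (361,213) and scene (213,155). The black tread pad is at top (432,211) and scene (145,172). The dish and bottle lie on one side, the reel and jar on the other. Next I measure them.

```bash
cat > geo.py <<'E'
import cv2,numpy as np
def ray(c,uv):
    R=cv2.Rodrigues(c["rvec"])[0]; o=-R.T@np.ravel(c["tvec"])
    n=cv2.undistortPoints(np.array([[uv]],float),c["K"],c["dist"])[0,0]
    d=R.T@np.array([n[0],n[1],1]); return o,d/np.linalg.norm(d)
def plane(c,uv,z):
    o,d=ray(c,uv); return o+d*(z-o[2])/d[2]
def tri(c1,u1,c2,u2):
    o1,d1=ray(c1,u1); o2,d2=ray(c2,u2)
    t=np.linalg.lstsq(np.c_[d1,-d2],o2-o1,rcond=None)[0]
    a,b=o1+t[0]*d1,o2+t[1]*d2; return (a+b)/2,np.linalg.norm(a-b)
def pad(c,box,thr=45):
    x0,y0,x1,y1=box; g=c["image"][y0:y1,x0:x1].max(2)
    m=(g<thr).astype(np.uint8); n,l,s,ce=cv2.connectedComponentsWithStats(m)
    i=1+np.argmax(s[1:,4]); cs,_=cv2.findContours((l==i).astype(np.uint8),0,2)
    rc=cv2.minAreaRect(cs[0]); return ce[i]+[x0,y0],s[i],cv2.boxPoints(rc)+[x0,y0]
E
python3 - <<'E'
import pickle,cv2,numpy as np
from geo import *
np.set_printoptions(precision=4,suppress=True)
d=pickle.load(open("cap1.pkl","rb")); S,T=d["scene"],d["top"]
a=pad(S,(120,150,165,195)); b=pad(T,(414,190,455,235)); print(a,b)
print("tread tri",tri(S,a[0],T,b[0]), "plane60",plane(T,b[0],.06),plane(S,a[0],.06))
for p in b[2]: print(plane(T,p,.06))
print("lid",tri(S,(213,155),T,(361,213)),plane(T,(361,213),.211))
print("hinge",plane(T,(298,220),.18))
for n,u,z in (("bottle",(335,133),.165),("jar",(335,302),.062),("reel",(405,285),.042),("dish",(390,149),.024)): print(n,plane(T,u,z))
A=cv2.resize(S["image"][130:220,100:220],None,fx=4,fy=4,interpolation=2); B=cv2.resize(T["image"][170:260,380:480],None,fx=4,fy=4,interpolation=2)
cv2.imwrite("pics/z1.png",np.hstack([A[:, :400],B[:, :400]])*1)
E
```

```text
(array([144.1596, 171.6271]), array([  8,   8,  33,  29, 539], dtype=int32), array([[127.3846, 176.9231],
       [143.0769, 153.3846],
       [161.0769, 165.3846],
       [145.3846, 188.9231]])) (array([431.9396, 211.3413]), array([  4,   6,  29,  32, 712], dtype=int32), array([[417.1923, 198.9615],
       [440.8462, 194.2308],
       [446.7308, 223.6538],
       [423.0769, 228.3846]]))
tread tri (array([ 0.5851, -0.2731,  0.0502]), np.float64(0.002679613633646763)) plane60 [ 0.5839 -0.2711  0.06  ] [ 0.5895 -0.2655  0.06  ]
[ 0.6079 -0.2428  0.06  ]
[ 0.6187 -0.2902  0.06  ]
[ 0.5602 -0.2992  0.06  ]
[ 0.5498 -0.2523  0.06  ]
lid (array([ 0.5541, -0.1063,  0.1831]), np.float64(0.004180079582824436)) [ 0.5501 -0.103   0.211 ]
hinge [ 0.5409 -0.0027  0.18  ]
bottle [ 0.7017 -0.067   0.165 ]
jar [ 0.4058 -0.0807  0.062 ]
reel [ 0.4409 -0.2191  0.042 ]
dish [ 0.7208 -0.2007  0.024 ]
```

View pics/z1.png

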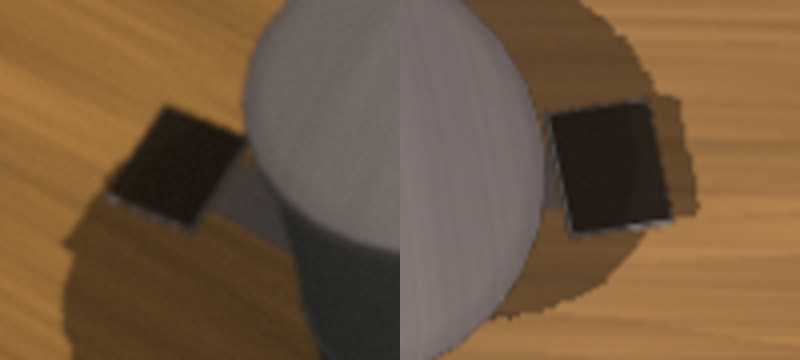

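Create go.py:
```python
import sys,numpy as np
from plant import r
from scipy.spatial.transform import Rotation as Ro
# args: x y z yaw -> shift in tool mm, roll rad
x,y,z,yaw=map(float,sys.argv[1:]); s=r.get_state()
R=Ro.from_euler('xyz',s["eef_rot"],degrees=True)
print("t",s["time_s"],"tcp",np.round(s["tcp_pos"],4),np.round(s["eef_rot"],2),"F",np.round(s["contact_force"],1),"j",np.round(s["joints"],1))
print("dp",np.round(R.inv().apply(np.array([x,y,z])-s["tcp_pos"])*1000,1),"roll",np.deg2rad((s["eef_rot"][2]-yaw+180)%360-180))
```

```text
(no output)
```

Request:
send_rows:
  newtons: 20
  steps:
    - {"dp":[0,0,-60],"roll":0,"jaw":0}
    - {"dp":[0,0,-110],"roll":0,"jaw":0}
    - {"dp":[40,45,-110],"roll":0.15,"jaw":0}
    - {"dp":[80,90,-110],"roll":0.3,"jaw":0}
    - {"dp":[120,135,-110],"roll":0.45,"jaw":0}

```text
time_s: 0.72
tcp_pos: [0.274, 0.4789, 0.3502]
eef_rot: [180.0, -0.0, -43.2]
contact_force: [1.4, -0.5, 0.5]
gripper_width: 0.0433
gripper_force: 0.0
```

```bash
python3 go.py .587 -.273 .34 -79
```

```text
t 0.725 tcp [0.274  0.4789 0.3502] [ 1.7997e+02 -1.0000e-02 -4.3160e+01] F [ 1.4 -0.5  0.5] j [ 80.6   5.9  -4.5  -0.  -79.7 -33.7]
dp [742.6 334.3  10.5] roll 0.6255094692091524
```

Request:
send_rows:
  steps:
    - {"dp":[45,20,0],"roll":0.12,"jaw":0}
    - {"dp":[90,40,0],"roll":0.24,"jaw":0}
    - {"dp":[135,61,0],"roll":0.36,"jaw":0}
    - {"dp":[180,81,0],"roll":0.48,"jaw":0}
    - {"dp":[225,101,0],"roll":0.6,"jaw":0}

```text
time_s: 1.35
tcp_pos: [0.3699, 0.2519, 0.3505]
eef_rot: [180.0, 0.0, -77.5]
contact_force: [2.0, 1.2, 0.8]
gripper_width: 0.0008
gripper_force: 0.0
```

```bash
python3 go.py .587 -.273 .34 -79
```

```text
t 1.35 tcp [0.3699 0.2519 0.3505] [ 1.800e+02  1.000e-02 -7.748e+01] F [2.  1.2 0.8] j [ 59.6  -4.9 -15.3  -0.  -79.6 -47.1]
dp [559.5 -98.2  10.4] roll 0.026458574712682262
```

Request:
send_rows:
  steps:
    - {"dp":[55,-10,0],"roll":0.02,"jaw":0}
    - {"dp":[110,-20,0],"roll":0.02,"jaw":0}
    - {"dp":[165,-29,0],"roll":0.02,"jaw":0}
    - {"dp":[220,-39,0],"roll":0.02,"jaw":0}
    - {"dp":[275,-48,0],"roll":0.02,"jaw":0}

```text
time_s: 1.98
tcp_pos: [0.4773, -0.006, 0.3505]
eef_rot: [-180.0, 0.0, -78.4]
contact_force: [1.6, -0.2, 0.4]
gripper_width: 0.0002
gripper_force: 0.0
```

Request:
send_rows:
  steps:
    - {"dp":[55,-10,0],"roll":0,"jaw":0}
    - {"dp":[110,-20,0],"roll":0,"jaw":0}
    - {"dp":[165,-29,0],"roll":0,"jaw":0}
    - {"dp":[220,-39,0],"roll":0,"jaw":0}
    - {"dp":[270,-47,0],"roll":0,"jaw":0}

```text
time_s: 2.6
tcp_pos: [0.5776, -0.2611, 0.3499]
eef_rot: [180.0, 0.0, -78.5]
contact_force: [-0.4, -0.3, 0.8]
gripper_width: 0.0005
gripper_force: 0.0
```

```bash
python3 go.py .587 -.273 .11 -79
```

```text
t 2.6 tcp [ 0.5776 -0.2611  0.3499] [ 1.7995e+02  3.0000e-02 -7.8450e+01] F [-0.4 -0.3  0.8] j [ -6.7  14.    5.6  -0.  -81.6  18.3]
dp [ 13.6  -7.  239.9] roll 0.009567065734800265
```

Request:
send_rows:
  steps:
    - {"dp":[0,0,0],"roll":0,"jaw":0}
    - {"dp":[0,0,50],"roll":0,"jaw":0}
    - {"dp":[0,0,100],"roll":0,"jaw":0}
    - {"dp":[0,0,140],"roll":0,"jaw":0}
    - {"dp":[0,0,140],"roll":0,"jaw":0}

```text
time_s: 3.22
tcp_pos: [0.5752, -0.2581, 0.2074]
eef_rot: [179.7, 0.2, -78.4]
contact_force: [-0.5, -0.2, 0.8]
gripper_width: 0.0004
gripper_force: 0.0
```

```bash
python3 go.py .587 -.273 .11 -79
python3 - <<'E'
from plant import r
import cv2,numpy as np,pickle
S=r.capture("scene");T=r.capture("top");pickle.dump({"scene":S,"top":T},open("cap2.pkl","wb"))
cv2.imwrite("pics/b.png",np.hstack([cv2.resize(S["image"][60:260,60:260],(400,400)),cv2.resize(T["image"][110:310,310:510],(400,400))]))
E
```

```text
t 3.225 tcp [ 0.5752 -0.2581  0.2074] [ 1.7966e+02  1.6000e-01 -7.8420e+01] F [-0.5 -0.2  0.8] j [ -6.5  17.9  -7.6  -0.1 -64.9  18.1]
dp [17.2 -9.2 97.3] roll 0.010159489155265445
```

View pics/b.png

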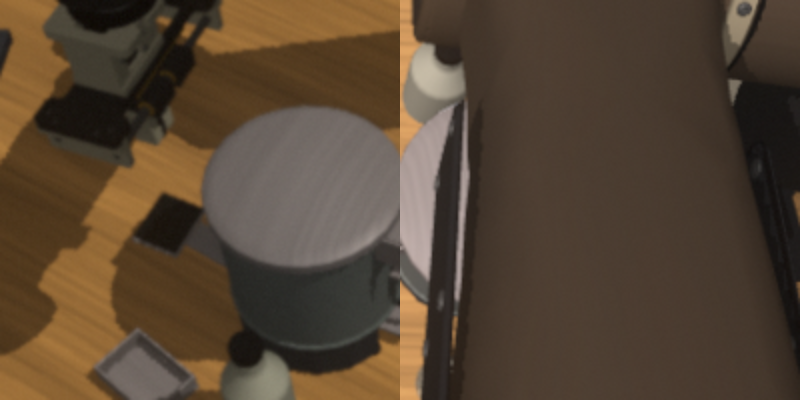

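The scene view (left half) shows the gripper above and in front of the tread, which sits near (168,222) in the crop. The arm blocks the top view. I correct sideways first, then descend.

Request:
send_rows:
  steps:
    - {"dp":[17,-9,0],"roll":0.01,"jaw":0}
    - {"dp":[17,-9,30],"roll":0.01,"jaw":0}
    - {"dp":[17,-9,65],"roll":0.01,"jaw":0}
    - {"dp":[17,-9,100],"roll":0.01,"jaw":0}
    - {"dp":[17,-9,100],"roll":0.01,"jaw":0}

```text
time_s: 3.95
tcp_pos: [0.5892, -0.2738, 0.1103]
eef_rot: [179.9, 0.0, -79.0]
contact_force: [-0.0, -0.4, 1.0]
gripper_width: 0.0006
gripper_force: 0.0
```

```bash
python3 go.py .587 -.273 .074 -79
python3 - <<'E'
from plant import r
import cv2,numpy as np
S=r.capture("scene")
cv2.imwrite("pics/c.png",cv2.resize(S["image"][110:230,80:240],(800,600),interpolation=2))
E
```

```text
t 3.95 tcp [ 0.5892 -0.2738  0.1103] [ 1.799e+02  4.000e-02 -7.899e+01] F [-0.  -0.4  1. ] j [ -7.8  24.2 -11.9  -0.  -54.   18.8]
dp [-1.2  1.9 36.3] roll 0.00010757824945280343
```

View pics/c.png

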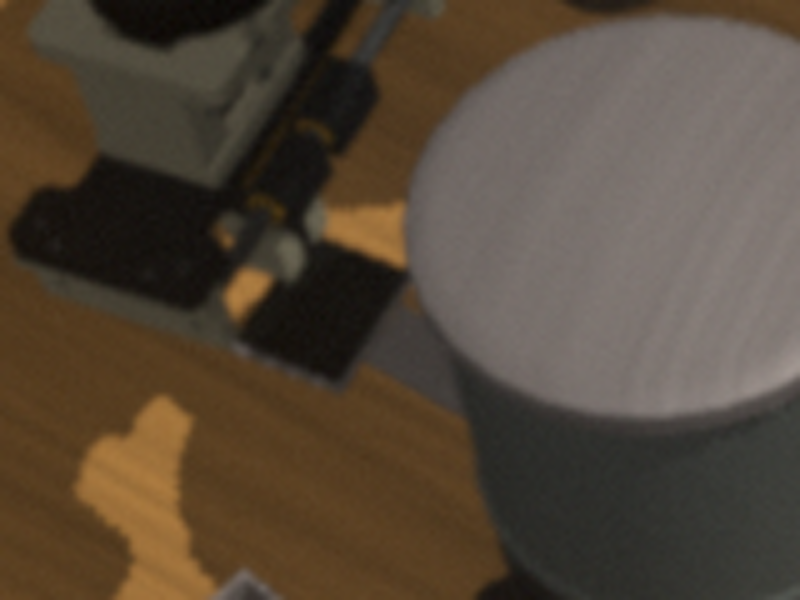

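The fingertips (crop (290,265)) hang over the pad, centred at about (325,310) in the crop. I descend to contact next.

Request:
send_rows:
  steps:
    - {"dp":[-1,1,12],"roll":0,"jaw":0}
    - {"dp":[-1,1,24],"roll":0,"jaw":0}
    - {"dp":[-1,1,32],"roll":0,"jaw":0}
    - {"dp":[-1,1,37],"roll":0,"jaw":0}
    - {"dp":[-1,1,41],"roll":0,"jaw":0}

```text
time_s: 4.62
tcp_pos: [0.5884, -0.2738, 0.0709]
eef_rot: [180.0, -0.1, -79.0]
contact_force: [-4.7, -0.5, 14.3]
gripper_width: 0.0003
gripper_force: 7.1
```

Request:
send_rows:
  steps:
    - {"dp":[0,0,4],"roll":0,"jaw":0}
    - {"dp":[1,0,8],"roll":0,"jaw":0}
    - {"dp":[1,0,12],"roll":0,"jaw":0}
    - {"dp":[2,0,16],"roll":0,"jaw":0}
    - {"dp":[2,0,19],"roll":0,"jaw":0}

```text
time_s: 5.25
tcp_pos: [0.5887, -0.2761, 0.0519]
eef_rot: [180.0, -0.1, -79.0]
contact_force: [-4.9, -1.8, 10.4]
gripper_width: 0.0003
gripper_force: 5.6
```

```bash
python3 go.py .587 -.273 .038 -79
python3 - <<'E'
from plant import r
import cv2,numpy as np
S=r.capture("scene")
cv2.imwrite("pics/d.png",cv2.resize(S["image"][60:260,60:320],(780,600),interpolation=2))
E
```

```text
t 5.25 tcp [ 0.5887 -0.2761  0.0519] [ 1.800e+02 -7.000e-02 -7.897e+01] F [-4.9 -1.8 10.4] j [ -7.9  27.8 -15.    0.1 -47.2  18.9]
dp [-3.4  1.  13.9] roll 0.0004677446882036674
```

View pics/d.png

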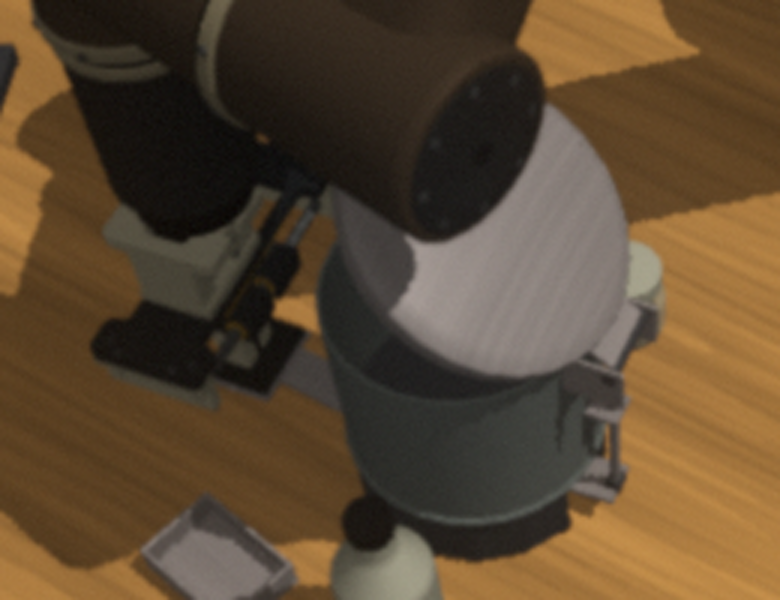

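The lid is about half open and the tread follows the fingers. A wrist link's end cap, at (480,140) in the crop, appears over the lid, so I check its clearance before going on.

Run:
```python
from plant import r
import cv2,numpy as np
from geo import *
np.set_printoptions(precision=3,suppress=True)
S=r.capture("scene");T=r.capture("top")
print("cams",ray(S,(280,210))[0],ray(T,(280,210))[0])
p=np.array([.5887,-.2761,0])
for dirn in ([.42,.908,0],):
  for uv in ((478,140),(430,238),(530,60)):
    o,d=ray(S,(uv[0]/3+60,uv[1]/3+60))
    A=np.c_[d,-np.array(dirn),-np.array([0,0,1.])]
    t=np.linalg.solve(A,p-o); print(uv,"L",t[1],"h",t[2])
cv2.imwrite("pics/e.png",T["image"])
```

```text
cams [1.012 0.3   0.954] [0.418 0.036 0.95 ]
(478, 140) L 0.40615556452610896 h 0.6072368759635428
(430, 238) L 0.35888997927425165 h 0.515727872900689
(530, 60) L 0.440753272765787 h 0.6668276125272963
```

View pics/e.png

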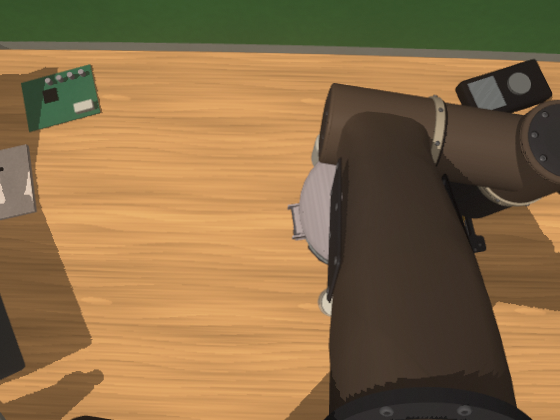

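Run:
```python
import pickle,numpy as np
from geo import *
np.set_printoptions(precision=3,suppress=True)
d=pickle.load(open("cap1.pkl","rb")); S,T=d["scene"],d["top"]
f=lambda u:(u[0]/3+60,u[1]/3+60)
c,e=tri(S,f((478,140)),T,(327,124)); print("cap",c,e)
# cylinder's lowest rim point seen in scene, in the cap plane
o,dd=ray(S,f((430,238)))
for n in ([.42,.908,0],):
    t=np.dot(c-o,n)/np.dot(dd,n); print("rim low",o+t*dd)
# open lid, by kinematics
can=np.array([.552,-.104,0]); fr=np.array([.19,-.98,0]); lat=np.array([.98,.19,0])
h=can-.109*fr+[0,0,.187]
for a in (.5,.7,.85,1.0):
    best=9
    for ph in np.linspace(0,2*np.pi,60):
        for th in (.003,.026):
            x=.109+.091*np.cos(ph); y=.091*np.sin(ph)
            q=h+fr*(x*np.cos(a)-th*np.sin(a))+lat*y+np.array([0,0,x*np.sin(a)+th*np.cos(a)])
            v=q-c; ax=np.array([.42,.908,0])
            s=v@ax; rad=np.linalg.norm(v-s*ax)
            if s<0: best=min(best,rad)
            else: best=min(best,np.hypot(rad,s))
    print(a,"top z",q[2],h[2]+.2*np.sin(a)+.026*np.cos(a),"min dist to cylinder axis",best)
```

```text
cap [ 0.621 -0.023  0.417] 0.003022167919004327
rim low [ 0.647 -0.035  0.368]
0.5 top z 0.3057022543299903 0.3057022543299903 min dist to cylinder axis 0.11129817879937302
0.7 top z 0.3357294343169349 0.3357294343169349 min dist to cylinder axis 0.08173232787630462
0.85 top z 0.3544156428210681 0.3544156428210681 min dist to cylinder axis 0.06518730562726423
1.0 top z 0.36934205691415095 0.36934205691415095 min dist to cylinder axis 0.05536530541804256
```

The tool stays vertical, so the wrist height is fixed by how far down I press. With the lid wide open, the wrist cylinder would touch it. I can move the wrist sideways (+x, away from the lid) by pressing with one finger of a part-open jaw. First I compute the clearance for that.

```bash
python3 - <<'E'
import numpy as np
can=np.array([.552,-.104,0]); fr=np.array([.19,-.98,0]); lat=np.array([.98,.19,0]); h=can-.109*fr+[0,0,.187]
ax=np.array([.137,.99,0]); fd=np.array([-.99*.73,.137*.73,.68])
for s in (0,30,42,50,55):
    c=np.array([.621,-.023,.403])+lat*s/1000; m=9;mf=9
    for a in np.linspace(.3,1,15):
        for ph in np.linspace(0,2*np.pi,90):
            for th in (.003,.026):
                x=.109+.091*np.cos(ph); y=.091*np.sin(ph)
                q=h+fr*(x*np.cos(a)-th*np.sin(a))+lat*y+np.array([0,0,x*np.sin(a)+th*np.cos(a)])
                v=q-c; t=min(v@ax,0); m=min(m,np.linalg.norm(v-t*ax))
                w=q-(c-.06*ax); u=max(w@fd,0); mf=min(mf,np.linalg.norm(w-u*fd))
    print(s,"cyl axis dist",round(m,3),"forearm axis dist",round(mf,3))
E
python3 - <<'E'
import pickle,numpy as np
import sys; sys.path.insert(0,'.')
from geo import *
T=pickle.load(open("cap1.pkl","rb"))["top"]
for u in ((368,133),(412,137),(410,166),(370,163)): print("dish corner",plane(T,u,.024).round(3))
E
```

```text
0 cyl axis dist 0.05 forearm axis dist 0.051
30 cyl axis dist 0.066 forearm axis dist 0.067
42 cyl axis dist 0.074 forearm axis dist 0.074
50 cyl axis dist 0.079 forearm axis dist 0.079
55 cyl axis dist 0.082 forearm axis dist 0.082
dish corner [ 0.755 -0.155  0.024]
dish corner [ 0.749 -0.248  0.024]
dish corner [ 0.685 -0.242  0.024]
dish corner [ 0.689 -0.158  0.024]
```

Request:
send_rows:
  steps:
    - {"dp":[0,0,-5],"roll":0,"jaw":0}
    - {"dp":[-1,0,-10],"roll":0,"jaw":0}
    - {"dp":[-1,0,-15],"roll":0,"jaw":0}
    - {"dp":[-2,0,-20],"roll":0,"jaw":0}
    - {"dp":[-2,0,-40],"roll":0,"jaw":0}

```text
time_s: 6.02
tcp_pos: [0.5877, -0.2731, 0.0902]
eef_rot: [179.9, 0.0, -79.0]
contact_force: [0.1, 0.1, -0.9]
gripper_width: 0.0006
gripper_force: 0.0
```

```bash
python3 go.py .6345 -.270 .10 -87
```

```text
t 6.025 tcp [ 0.5877 -0.2731  0.0902] [ 1.7991e+02  4.0000e-02 -7.9010e+01] F [ 0.1  0.1 -0.9] j [ -7.7  25.3 -13.2  -0.  -51.6  18.7]
dp [  5.9 -46.5  -9.9] roll 0.1394910385782063
```

Request:
send_rows:
  steps:
    - {"dp":[2,-10,-15],"roll":0,"jaw":20}
    - {"dp":[4,-30,-15],"roll":0.07,"jaw":45}
    - {"dp":[6,-46,-12],"roll":0.14,"jaw":45}
    - {"dp":[6,-46,-10],"roll":0.14,"jaw":45}
    - {"dp":[6,-46,-10],"roll":0.14,"jaw":45}

```text
time_s: 6.65
tcp_pos: [0.634, -0.2703, 0.1]
eef_rot: [179.9, 0.0, -87.0]
contact_force: [-0.1, -0.2, 0.0]
gripper_width: 0.0387
gripper_force: 0.0
```

```bash
python3 go.py .6345 -.270 .074 -87
python3 - <<'E'
from plant import r
import cv2,numpy as np
S=r.capture("scene"); print(r.get_state()["gripper_width"])
cv2.imwrite("pics/f.png",cv2.resize(S["image"][110:260,60:260],(800,600),interpolation=2))
E
```

```text
t 6.65 tcp [ 0.634  -0.2703  0.1   ] [ 1.7994e+02  2.0000e-02 -8.6960e+01] F [-0.1 -0.2  0. ] j [ -6.9  28.   -7.   -0.  -55.1  10. ]
dp [-0.2 -0.6 26. ] roll 0.0007009170362788093
0.038827896140230224
```

View pics/f.png

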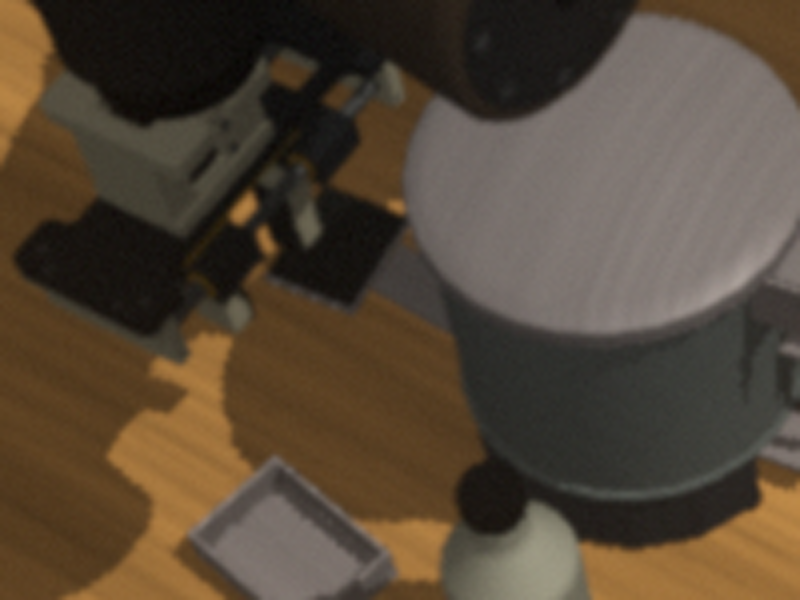

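The inner finger (crop (310,240)) is over the pad. The outer finger (235,310) is clear of both pad and dish, and the can and lid are back at rest. Now I press.

Request:
send_rows:
  steps:
    - {"dp":[0,0,10],"roll":0,"jaw":45}
    - {"dp":[0,0,19],"roll":0,"jaw":45}
    - {"dp":[0,0,25],"roll":0,"jaw":45}
    - {"dp":[0,0,29],"roll":0,"jaw":45}
    - {"dp":[0,0,33],"roll":0,"jaw":45}

```text
time_s: 7.32
tcp_pos: [0.6344, -0.2711, 0.0692]
eef_rot: [180.0, -0.1, -87.0]
contact_force: [-4.9, -1.7, 13.7]
gripper_width: 0.0397
gripper_force: 7.0
```

Request:
send_rows:
  steps:
    - {"dp":[0,0,4],"roll":0,"jaw":45}
    - {"dp":[1,0,8],"roll":0,"jaw":45}
    - {"dp":[1,0,12],"roll":0,"jaw":45}
    - {"dp":[2,0,15],"roll":0,"jaw":45}
    - {"dp":[2,0,15],"roll":0,"jaw":45}

```text
time_s: 7.95
tcp_pos: [0.6346, -0.2731, 0.0536]
eef_rot: [180.0, -0.1, -87.0]
contact_force: [-4.3, -1.3, 9.0]
gripper_width: 0.0395
gripper_force: 5.0
```

```bash
python3 go.py .6345 -.274 .038 -87
python3 - <<'E'
from plant import r
import cv2,numpy as np
S=r.capture("scene");T=r.capture("top")
cv2.imwrite("pics/g.png",np.hstack([cv2.resize(S["image"][60:260,60:260],(400,400)),cv2.resize(T["image"][60:310,260:510],(400,400))]))
E
```

```text
t 7.95 tcp [ 0.6346 -0.2731  0.0536] [ 1.7999e+02 -6.0000e-02 -8.6990e+01] F [-4.3 -1.3  9. ] j [ -7.1  30.8  -9.2   0.1 -50.   10.1]
dp [ 0.9  0.1 15.6] roll 0.00014170682686448597
```

View pics/g.png

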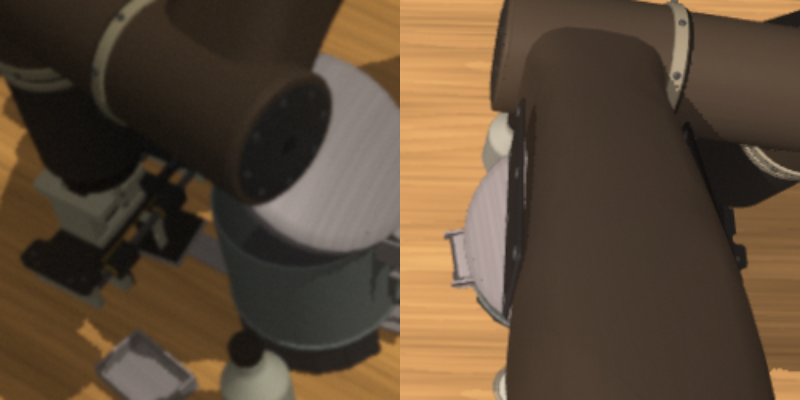

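```bash
python3 - <<'E'
import pickle,numpy as np
from geo import *
d=pickle.load(open("cap1.pkl","rb")); S,T=d["scene"],d["top"]
c,e=tri(S,(288/2+60,140/2+60),T,(99*.625+260,55*.625+60)); print("cap",c.round(3),round(e,4))
ax=np.array([.137,.99,0])
for u in ((245,203),(262,203),(328,90),(240,165),(322,130)):   # rim points in the scene crop
    o,dd=ray(S,(u[0]/2+60,u[1]/2+60)); t=(c-o)@ax/(dd@ax); q=o+t*dd; print("rim",q.round(3),"rad",round(np.linalg.norm(q-c),3))
E
python3 -c "
from plant import r
import numpy as np
s=r.get_state();print(np.round(s['joint_torque'],1))"
```

```text
cap [ 0.662 -0.018  0.413] 0.0007
rim [ 0.706 -0.024  0.39 ] rad 0.05
rim [ 0.693 -0.022  0.376] rad 0.048
rim [ 0.622 -0.012  0.426] rad 0.043
rim [ 0.703 -0.024  0.426] rad 0.044
rim [ 0.631 -0.014  0.394] rad 0.036
[  1.4 -60.1  22.9   4.3   1.6  -0. ]
```

Request:
send_rows:
  steps:
    - {"dp":[0,0,3],"roll":0,"jaw":45}
    - {"dp":[0,0,6],"roll":0,"jaw":45}
    - {"dp":[1,0,8],"roll":0,"jaw":45}
    - {"dp":[1,0,8],"roll":0,"jaw":45}

```text
time_s: 8.55
tcp_pos: [0.6347, -0.2737, 0.0452]
eef_rot: [180.0, -0.0, -87.0]
contact_force: [-2.7, 1.1, 7.0]
gripper_width: 0.0395
gripper_force: 3.7
```

```bash
python3 -c "
from plant import r
import numpy as np
s=r.get_state();print(np.round(s['joint_torque'],1),np.round(s['contact_force'],1),np.round(s['tcp_pos'],4))"
```

```text
[  0.4 -62.   22.8   4.8   1.2   0. ] [-2.7  1.1  7. ] [ 0.6347 -0.2737  0.0452]
```

Request:
send_rows:
  steps:
    - {"dp":[0,0,2],"roll":0,"jaw":45}
    - {"dp":[0,0,4],"roll":0,"jaw":45}
    - {"dp":[1,0,5],"roll":0,"jaw":45}
    - {"dp":[1,0,5],"roll":0,"jaw":45}

```text
time_s: 9.05
tcp_pos: [0.6347, -0.2742, 0.0399]
eef_rot: [180.0, 0.0, -87.0]
contact_force: [-1.7, 2.4, 5.3]
gripper_width: 0.0397
gripper_force: 2.7
```

Request:
send_rows:
  steps:
    - {"dp":[0,0,1],"roll":0,"jaw":45}
    - {"dp":[0,0,1],"roll":0,"jaw":45}

```text
time_s: 9.3
tcp_pos: [0.6348, -0.2742, 0.0389]
eef_rot: [180.0, -0.0, -87.0]
contact_force: [-1.5, 1.5, 5.4]
gripper_width: 0.0395
gripper_force: 2.6
```

Request:
send_rows:
  steps:
    - {"dp":[0,0,1],"roll":0,"jaw":45}
    - {"dp":[0,0,1],"roll":0,"jaw":45}

```text
time_s: 9.55
tcp_pos: [0.6348, -0.2743, 0.0382]
eef_rot: [180.0, -0.0, -87.0]
contact_force: [-2.1, 1.8, 8.3]
gripper_width: 0.039
gripper_force: 3.7
```

Request:
send_rows:
  steps:
    - {"dp":[0,0,1],"roll":0,"jaw":45}
    - {"dp":[0,0,1],"roll":0,"jaw":45}

```text
time_s: 9.8
tcp_pos: [0.6348, -0.2743, 0.0381]
eef_rot: [-180.0, -0.0, -87.0]
contact_force: [-3.5, 3.6, 13.3]
gripper_width: 0.0395
gripper_force: 6.3
```

On the stop: the height stalls at 38 mm while the force rises. I add a slight margin, then do a final look.

Request:
send_rows:
  steps:
    - {"dp":[0,0,0.5],"roll":0,"jaw":45}
    - {"dp":[0,0,0.5],"roll":0,"jaw":45}
    - {"dp":[0,0,0.5],"roll":0,"jaw":45}
    - {"dp":[0,0,0.5],"roll":0,"jaw":45}

```text
time_s: 10.3
tcp_pos: [0.6348, -0.2743, 0.038]
eef_rot: [-180.0, -0.0, -87.0]
contact_force: [-4.7, 2.8, 15.6]
gripper_width: 0.0398
gripper_force: 7.6
```

```bash
python3 go.py .6345 -.274 .038 -87
python3 - <<'E'
from plant import r
import cv2,numpy as np
S=r.capture("scene")
cv2.imwrite("pics/h.png",cv2.resize(S["image"][60:285,50:350],(800,600),interpolation=2))
E
```

```text
t 10.3 tcp [ 0.6348 -0.2743  0.038 ] [-1.7998e+02 -3.0000e-02 -8.6980e+01] F [-4.7  2.8 15.6] j [ -7.3  31.9  -9.8   0.  -48.4  10.2]
dp [-0.3  0.3 -0. ] roll 0.0003243700030804761
```

View pics/h.png

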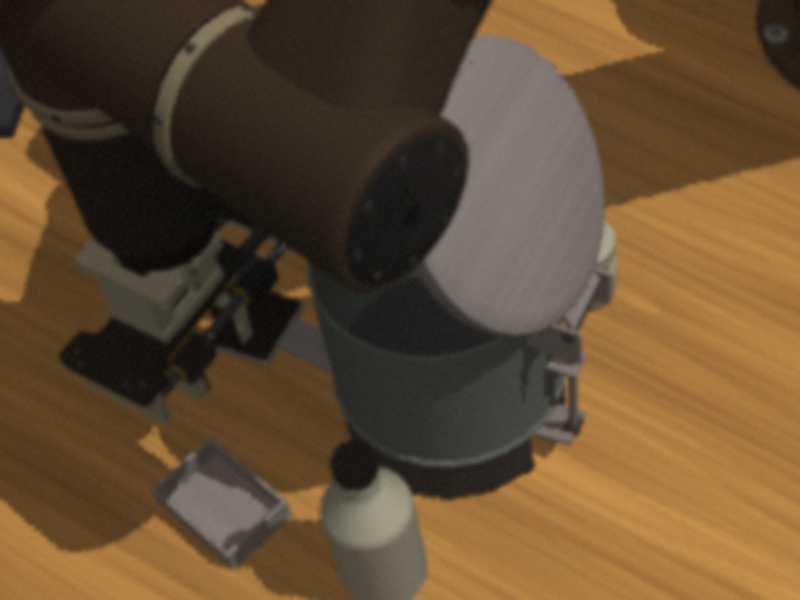

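The lid stands wide open (crop (530,185)). The tread is down under the finger (240,320), and the can, dish and bottle have not moved. I'm handing the job in.

```bash
python3 -c "
from plant import r
print(r.close_job())"
```

```text
the job is handed in; nothing more can be done
None
```

I handed the job in at about 10 s with the treadle held on its stop at about 16 N and the lid wide open; the can, dish and bottle look unmoved in the last picture, and an earlier first press was stopped half-way because the wrist would have touched the opening lid.

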